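# Load the post inserts and the cassette into their stations

### The arm

A 6-joint arm with a two-finger parallel gripper is mounted at the origin on the work surface. World frame = base frame: x ahead of the robot, y to its left, z up, the work surface at z = 0. Lengths are in mm, angles in degrees, forces in N, time in s.
With the tool pointing down it reaches from about 225 to 875 mm from the base axis. Payload 3.4 kg.
Tool frame: the origin (TCP) lies midway between the tips of the shut fingers; the grasp point (between the pads) lies 19 mm behind it (tcp_to_grasp is the distance from the TCP to the grasp point, in mm); z points along the fingers, y is the direction in which the jaws open and shut (so a half turn about z gives the same grasp; the last joint's range is limited). The gripper opens to 85 mm and grips with 20 to 120 N. Pads are 22 mm wide; open, the fingers measure 114 mm over their backs; the gripper's body (76 mm by 85 mm) begins 54 mm behind the grasp point. The pads swing forward as they close: fully open they stand 13 mm farther back than shut.
Start: joints at [-78.954, 15.808, 86.224, -0, 77.962, -6.933], TCP at [177.487, -546.956, 231.328] pointing down, gripper open.
Joint ranges: [-165.64, 165.64], [-43.16, 119.46], [12.63, 154.43], [-67.54, 247.53], [6.08, 155.33], [-154.97, 154.97]. Speed limits (degrees/s): [147.25, 147.25, 180, 180, 180, 180].

### API

Orientations are given as a 3x3 rotation matrix whose columns are the frame's x, y, z axes.
In Python, from bench import * gives the robot as it stands. The module is installed in compiled form; this text tells all that it offers.
- The arm moves only by the shell command python3 -m inch 'ROWS'. ROWS is JSON, a list that holds one entry, the list of rows, each a list of 5 numbers: the shift along the world's x, y, z in cm, then the turn about the world's z in degrees, then the finger opening in cm, from 0 to 8.54. In form: [[[x, y, z, twist, claw], ...]]. A call has 1 to 12 rows; each row is the pose to reach, as a shift and turn from the pose commanded when the call began; what a row does not reach only later rows make up. A row lasts 1/12 s, in which the tool goes at most 41.7 mm and 7.16 degrees, less where a joint would pass 70% of its speed; a pose out of reach is approached as far as the arm can. A call with a gripper value outside its range is refused whole. The fingers move at their own pace and stop on an object; the grip force is fixed at half the most. Time passes only in rows, so rows that repeat a pose let the fingers close. It gives the time, the measured TCP pose, the force and the opening at its end, in the units of the state.
- get_state(): the state, without advancing time (a new reading comes with each control period).
- get_image(name): name is "scene" or "top"; returns the picture (400x640x3 uint8, red, green, blue); there is no depth.
- camera_params(name): a dict with "mtx" (3x3 intrinsics, pixels), "origin" and "attitude" of the camera in the world. Camera axes: x right, y up, looking along -z (the intrinsics and any distortion apply to the point x, -y, -z); pixel columns grow to the right and rows downward; lengths in mm; the calibration is good to about 2 mm. A picture is of the moment at which its call begins. camera_params takes no time and is no camera call.
- job_done(): hands the job in, once; it reports no verdict.
The state is a dict: "clock": time; "q": joint angles; "joint_velocities": joint speeds; "joint_efforts": joint torques, N m; "ee_pos": TCP position; "eef_rot": TCP orientation; "wrist_force": force on the tool from outside, world axes, zero at the start; "torque": the same for the moment, N m; "width": opening from 0.0 (shut) to 1.0 (fully open).
Only numpy, scipy, OpenCV 4.12 (cv2) and the standard library are available. Lean on these libraries where they do the work, as an engineer would, in place of code of your own. Each camera call takes 0.05 s, during which the arm holds its last target.

### The job

Set the culture bench up for a run: stand each of the three post inserts in the black plate whose recess matches its foot in shape and colour, and set the yellow cassette into the gap between the two white cassettes in the rack. Each must end fully down on its floor, upright and let go; do not tip any of them over on the way, and leave the white cassettes standing where they are.

Things in the scene. Friction and masses are not known exactly. Their poses are not given: they have to be found in the camera images.
- round_insert_mid (a point): Green post insert, its foot round, 46 mm across, 12 mm thick; 52 mm high in all. On the foot stand two steel posts (8 mm thick, 18 mm apart along x) that carry a green crosshead, a level bar 28 mm along x, 14 mm along y, 14 mm high, the place to grip. Stands upright on the table at the start, z up, any yaw. The point is on its upright axis, half-way up: 26 mm above its underside, 19 mm below the centre of the crosshead. Mass 90 to 165 g.
- square_insert_mid (a point): Blue post insert, its foot square, 44 x 44 mm (sides along x and y), 12 mm thick; 52 mm high in all. On the foot stand two steel posts (8 mm thick, 18 mm apart along x) that carry a blue crosshead, a level bar 28 mm along x, 14 mm along y, 14 mm high, the place to grip. Stands upright on the table at the start, z up, any yaw. The point is on its upright axis, half-way up: 26 mm above its underside, 19 mm below the centre of the crosshead. Mass 90 to 165 g.
- oblong_insert_mid (a point): Red post insert, its foot oblong, 62 mm along x by 28 mm along y, 12 mm thick; 52 mm high in all. On the foot stand two steel posts (8 mm thick, 18 mm apart along x) that carry a red crosshead, a level bar 28 mm along x, 14 mm along y, 14 mm high, the place to grip. Stands upright on the table at the start, z up, any yaw. The point is on its upright axis, half-way up: 26 mm above its underside, 19 mm below the centre of the crosshead. Mass 90 to 165 g.
- cassette_mid (a point): Yellow cassette: a block 60 mm along x, 24 mm along y, 34 mm high, with posts on top; 68 mm high in all. On the block stand two steel posts (8 mm thick, 18 mm apart along x) that carry a yellow crosshead, a level bar 28 mm along x, 14 mm along y, 14 mm high, the place to grip. Stands upright on the table at the start, z up, any yaw. The point is on its upright axis, half-way up: 34 mm above its underside, 27 mm below the centre of the crosshead. Mass 120 to 216 g.
- round_nest: fixed black plate 84 x 84 mm and 12 mm high with one round recess 62 mm across, 8 mm deep, whose floor (4 mm above the table) is green; the place of the green insert. Origin: centre of the plate's underside, on the table, beneath the middle of the recess; z up.
- square_nest: fixed black plate 84 x 84 mm and 12 mm high with one square recess 58 x 58 mm (sides along x and y), 8 mm deep, whose floor (4 mm above the table) is blue; the place of the blue insert. Origin: centre of the plate's underside, on the table, beneath the middle of the recess; z up.
- oblong_nest: fixed black plate 98 (x) x 64 (y) mm and 12 mm high with one oblong recess 78 mm along x by 44 mm along y, 8 mm deep, whose floor (4 mm above the table) is red; the place of the red insert. Origin: centre of the plate's underside, on the table, beneath the middle of the recess; z up.
- rack: cassette rack: fixed black tray 84 mm along x by 102 mm along y, floor 4 mm above the table, rim 12 mm above the table and 4 mm thick. Two white cassettes stand in it 29 mm to either side (+y and -y) of its centre; the 34 mm wide gap between them, with a yellow strip on the floor along x, is the place of the yellow cassette. Origin: centre of the underside, on the table, beneath the middle of the gap; z up.
- left_neighbour_mid (a point): white cassette without posts, 60 mm along x, 24 mm along y, 34 mm high, 250 g, loose, standing in the cassette rack on its +y side, its long side along the rack's x. The point is its centre (17 mm above its underside).
- right_neighbour_mid (a point): white cassette without posts, 60 mm along x, 24 mm along y, 34 mm high, 250 g, loose, standing in the cassette rack on its -y side, its long side along the rack's x. The point is its centre (17 mm above its underside).
Mind the look-alikes: they are no part of the job. Of the things that look like the part that bears round_insert_mid, the largest one is meant. Of the things shaped like the part that bears oblong_insert_mid, the red one is meant.

How it is judged (in metres and radians):
At the end, for the whole second after the job is handed in: Each insert in its recess and the yellow cassette in the gap: axis within 13 mm of the place's centre, underside within 3 mm of its floor, within 0.1 rad of upright, still; cassette within 0.25 rad of the rack's x; white cassettes within 10 mm of their start, upright within 0.1 rad, still (horizontal distance between round_insert_mid and round_nest below 0.013 m and z of round_insert_mid in the frame of round_nest below 0.033 m and angle between each of round_insert_mid, square_insert_mid, oblong_insert_mid, cassette_mid, left_neighbour_mid, right_neighbour_mid's own z axis and vertical below 0.1 rad and linear speed of each of round_insert, square_insert, oblong_insert, cassette, left_neighbour, right_neighbour below 0.02 m/s and horizontal distance between square_insert_mid and square_nest below 0.013 m and z of square_insert_mid in the frame of square_nest below 0.033 m and horizontal distance between oblong_insert_mid and oblong_nest below 0.013 m and z of oblong_insert_mid in the frame of oblong_nest below 0.033 m and horizontal distance between cassette_mid and rack below 0.013 m and z of cassette_mid in the frame of rack below 0.041 m and angle between the x axis of cassette_mid and the x axis of rack, either way round below 0.25 rad and distance of each of left_neighbour_mid, right_neighbour_mid from where it was at the start of the episode below 0.01 m); the robot touches nothing.
It fails at once if a white cassette is shifted by more than 10 mm or tipped (distance of any of left_neighbour_mid, right_neighbour_mid from where it was at the start of the episode above 0.01 m or angle between any of left_neighbour_mid, right_neighbour_mid's own z axis and vertical above 0.2 rad).
It fails at once if an insert or the yellow cassette is tipped by more than 45 degrees (angle between any of round_insert_mid, square_insert_mid, oblong_insert_mid, cassette_mid's own z axis and vertical above 0.79 rad).
It also fails if it takes over 117 s, if anything falls off the work surface, if the arm or the gripper's body presses on something with over 40 N, if the wrist force passes 120 N, or if a joint passes its speed limit or range.

## Working session

There is one attempt and no reset: what is moved stays moved. The work goes in short steps, Python scripts to look and compute and a shell command to move; the robot and the scene stay as the last step left them, time stands still between calls to the robot, and variables do not carry over. Pictures are saved under pics/ and viewed, and the job is handed in when it is done.

```bash
mkdir -p pics; python3 - <<'E'
from bench import *
import cv2
s=get_state();print(s)
for n in("scene","top"):
    p=camera_params(n);print(n,p)
    im=get_image(n);cv2.imwrite(f"pics/{n}0.png",im[:,:,::-1])
E
```

```text
{'clock': 0.0, 'q': array([-7.89518541e+01,  1.58465940e+01,  8.62965538e+01, -1.58726425e-03,
        7.79628876e+01, -6.93297618e+00]), 'joint_velocities': array([ 0.16423162, -0.03111872, -0.05387759,  0.06432519,  0.02495527,
        0.01956776]), 'joint_efforts': array([-7.66378798e-04, -4.16780591e+01, -2.45810312e+01, -9.11572147e-05,
        1.11699250e-02, -9.29043125e-06]), 'ee_pos': array([ 177.3823868 , -546.37934321,  230.44068262]), 'eef_rot': array([[ 9.51156527e-01,  3.08708789e-01, -3.81242107e-04],
       [ 3.08708962e-01, -9.51154822e-01,  1.81117577e-03],
       [ 1.96505610e-04, -1.84040451e-03, -9.99998287e-01]]), 'wrist_force': array([-0.25418154,  0.66918316,  0.45519102]), 'torque': array([-0.0482097 , -0.03083246,  0.01251615]), 'width': 1.0010618028837879}
scene {'mtx': array([[480.63367304,   0.        , 320.03216775],
       [  0.        , 480.63367304, 196.72430106],
       [  0.        ,   0.        ,   1.        ]]), 'origin': array([1082.87082107,  453.44119138,  669.76771889]), 'attitude': array([[-0.59655022, -0.48991089,  0.63570052],
       [ 0.80248173, -0.37622913,  0.46311415],
       [ 0.01228439,  0.7864089 ,  0.61758411]])}
top {'mtx': array([[517.21608659,   0.        , 321.28678287],
       [  0.        , 517.21608659, 194.83280507],
       [  0.        ,   0.        ,   1.        ]]), 'origin': array([ 202.43239831,  -20.09203177, 1330.83767509]), 'attitude': array([[ 1.02047041e-01,  9.72649637e-01, -2.08660216e-01],
       [-9.94779208e-01,  9.99567934e-02, -2.05661430e-02],
       [ 8.53354575e-04,  2.09669558e-01,  9.77771930e-01]])}
```

View pics/scene0.png

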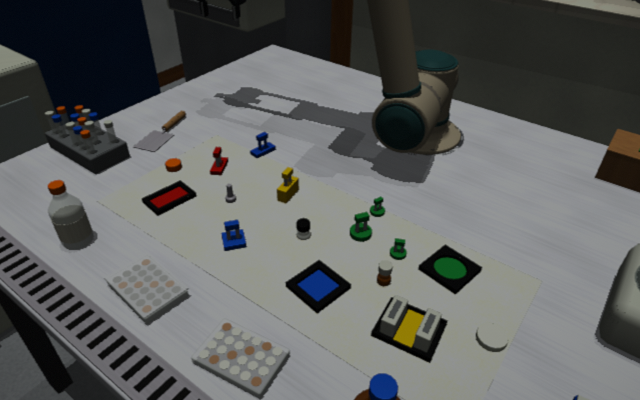

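View pics/top0.png

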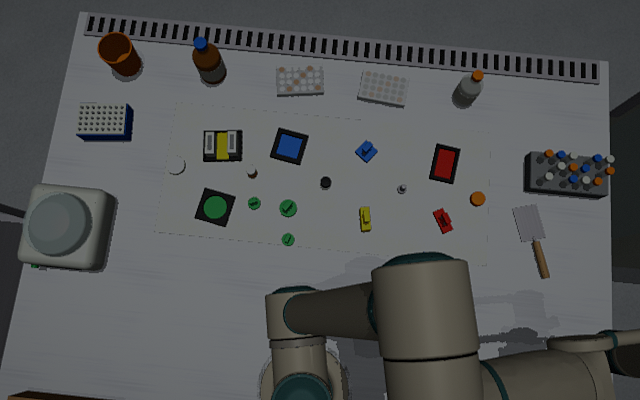

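```bash
python3 - <<'E'
import cv2
t=cv2.imread("pics/top0.png");s=cv2.imread("pics/scene0.png")
def c(im,x,y,w,h,k,n): 
    cr=cv2.resize(im[y:y+h,x:x+w],None,fx=k,fy=k,interpolation=cv2.INTER_CUBIC)
    cr=cv2.convertScaleAbs(cr,alpha=1.5)
    for i in range(0,w,10):
        cv2.line(cr,(i*k,0),(i*k,6 if i%50 else 16),(255,0,255),1)
        if i%20==0: cv2.putText(cr,str(x+i),(i*k,26),0,.4,(0,0,255),1)
    for i in range(0,h,10):
        cv2.line(cr,(0,i*k),(6,i*k),(255,0,255),1)
        if i%20==0: cv2.putText(cr,str(y+i),(8,i*k+4),0,.4,(0,0,255),1)
    cv2.imwrite(f"pics/{n}.png",cr)
c(t,185,115,155,115,5,"tA");c(t,185,115+75,155,60,5,"tA2");c(t,340,130,155,115,5,"tB")
c(s,130,125,190,140,4,"sA");c(s,270,165,180,140,4,"sB");c(s,340,230,180,140,4,"sC")
E
```

```text
(no output)
```

View pics/tA.png

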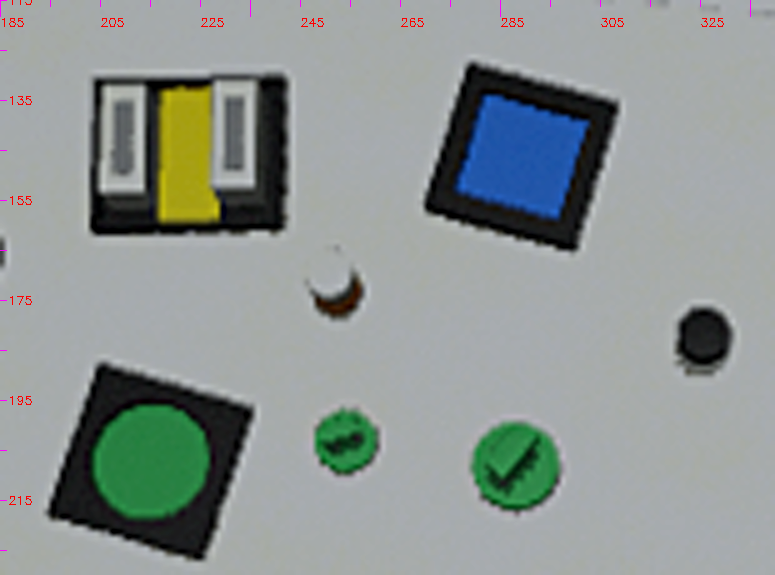

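View pics/tB.png

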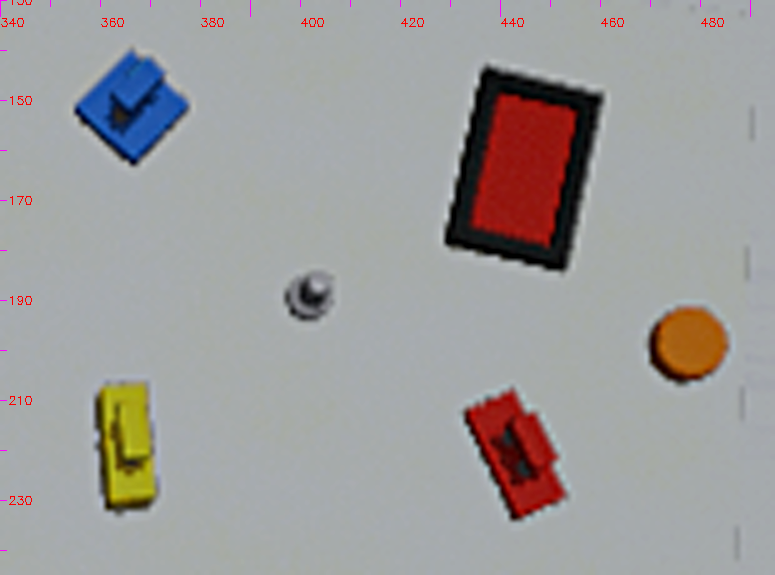

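View pics/sA.png

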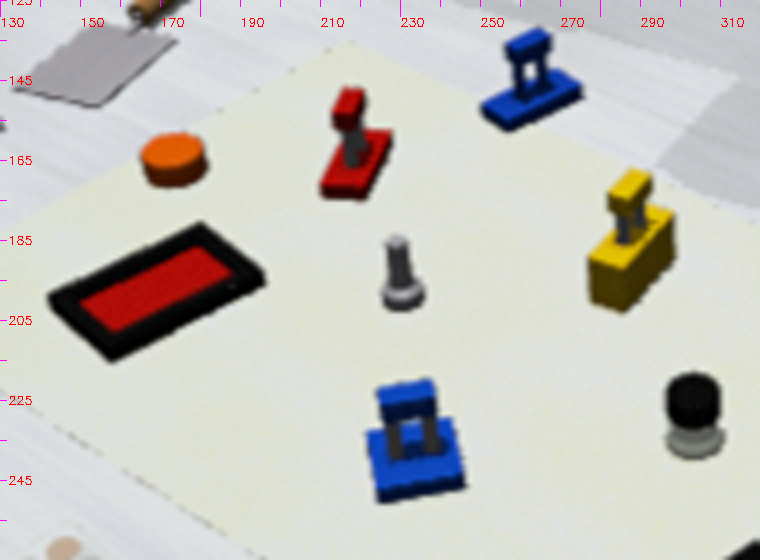

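View pics/sB.png

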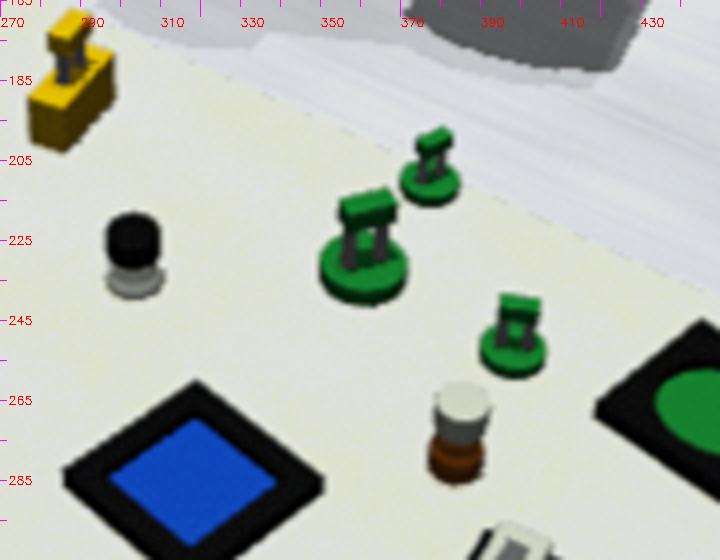

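View pics/sC.png

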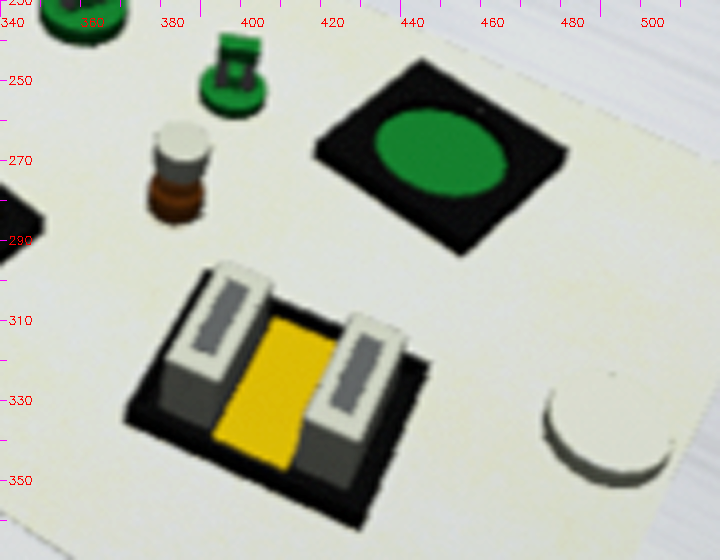

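```bash
cat > h.py <<'E'
import numpy as np,cv2,itertools
from scipy.optimize import least_squares,minimize,linear_sum_assignment
from bench import camera_params
P={n:camera_params(n) for n in("scene","top")}
def proj(n,X):
    p=P[n];c=(np.atleast_2d(X)-p["origin"])@p["attitude"]
    c=c*[1,-1,-1];u=c@p["mtx"].T;return u[:,:2]/u[:,2:]
def Rz(a):
    c,s=np.cos(a),np.sin(a);return np.array([[c,-s],[s,c]])
def box(lx,ly,z0,z1,cx=0,cy=0):
    return np.array([[cx+sx*lx/2,cy+sy*ly/2,z] for sx in(-1,1) for sy in(-1,1) for z in(z0,z1)],float)
def cyl(d,z0,z1,n=40):
    t=np.linspace(0,2*np.pi,n,endpoint=False);return np.array([[d/2*np.cos(a),d/2*np.sin(a),z] for a in t for z in(z0,z1)])
head=lambda h:box(28,14,h-14,h)
posts=lambda z0,h:[np.c_[cyl(8,z0,h-14,12)[:,0]+s*9,cyl(8,z0,h-14,12)[:,1:]] for s in(-1,1)]
OBJ={"round":([cyl(46,0,12),head(52)],posts(12,52)),"square":([box(44,44,0,12),head(52)],posts(12,52)),
"oblong":([box(62,28,0,12),head(52)],posts(12,52)),"cass":([box(60,24,0,34),head(68)],posts(34,68))}
def place(X,p):
    Y=X.copy();Y[:,:2]=X[:,:2]@Rz(p[2]).T+p[:2];Y[:,2]+=p[3];return Y
K=4
def rend(n,parts,p,roi):
    m=np.zeros((roi[3]*K,roi[2]*K),np.uint8)
    for b in parts:
        u=(proj(n,place(b,p))+.5-[roi[0],roi[1]])*K
        cv2.fillConvexPoly(m,np.round(cv2.convexHull((u*16).astype(np.float32))[:,0]).astype(np.int32),255,shift=4)
    return cv2.resize(m,(roi[2],roi[3]),interpolation=cv2.INTER_AREA)/255.
def cmask(im,col):  # im BGR
    b,g,r=[im[:,:,i].astype(float) for i in range(3)]
    if col=="g":m=(g-np.maximum(r,b))
    if col=="b":m=(b-r)*1.0
    if col=="r":m=(r-np.maximum(g,b))
    if col=="y":m=(np.minimum(r,g)-b)
    return m
def fit(name,col,ims,rois,x0,thr=20,fixz=None,starts=12):
    solid,post=OBJ[name];M={}
    for n in rois:
        x,y,w,h=rois[n];M[n]=(cmask(ims[n],col)[y:y+h,x:x+w]>thr).astype(float)
    def cost(p):
        q=np.array([p[0],p[1],p[2],p[3] if fixz is None else fixz]);c=0
        for n in rois:
            r=rend(n,solid,q,rois[n]);po=rend(n,post,q,rois[n])
            w=1-.9*(po>0)*1.0
            c+=(w*(r-M[n])**2).sum()
        return c
    best=None
    for a in np.linspace(0,np.pi,starts,endpoint=False):
        s=minimize(cost,[x0[0],x0[1],a,0],method="Nelder-Mead",options=dict(initial_simplex=np.array([[x0[0],x0[1],a,0],[x0[0]+8,x0[1],a,0],[x0[0],x0[1]+8,a,0],[x0[0],x0[1],a+.15,0],[x0[0],x0[1],a,4]]),maxiter=400))
        if best is None or s.fun<best.fun:best=s
    return best.x,best.fun,{n:M[n].sum() for n in M}
def corners(lx,ly,h,obs,g):
    L=box(lx,ly,0,0)[::2]
    def res(p,full=False):
        X=place(L,[p[0],p[1],p[2],p[3]]);o=[]
        for n,uv in obs.items():
            u=proj(n,X);d=np.linalg.norm(u[:,None]-uv[None],axis=2);i,j=linear_sum_assignment(d);o.append((u[i]-uv[j]).ravel())
        return np.concatenate(o)
    best=None
    for a in np.linspace(0,np.pi,12,endpoint=False):
        s=least_squares(res,[g[0],g[1],a,h],x_scale=[10,10,.1,10])
        if best is None or s.cost<best.cost:best=s
    return best.x,best.fun
def ray(n,uv):
    p=P[n];d=np.linalg.inv(p["mtx"])@[uv[0],uv[1],1];return p["origin"],p["attitude"]@(d*[1,-1,-1])
def onz(n,uv,z):
    o,d=ray(n,uv);return o+d*(z-o[2])/d[2]
E
cat > m1.py <<'E'
from h import *
T=lambda x0,y0,k,l:np.array([[x0+a/k-.5+.0,y0+b/k-.5] for a,b in l])
tA=lambda *l:T(185,115,5,l);tB=lambda *l:T(340,130,5,l);sA=lambda *l:T(130,125,4,l);sB=lambda *l:T(270,165,4,l);sC=lambda *l:T(340,230,4,l)
N={"square":(84,84,tA((470,63),(618,102),(577,250),(425,210)),sB((195,381),(64,477),(323,485))),
"round":(84,84,tA((100,363),(253,407),(202,558),(48,515)),sC((422,60),(567,152),(461,247),(315,150))),
"oblong":(98,64,tB((487,67),(603,97),(565,270),(447,243)),sA((200,222),(265,272),(112,352),(48,300))),
"rack":(84,102,tA((95,77),(287,75),(285,230),(92,232)),sC((208,270),(428,365),(360,520),(128,412)))}
for k,(lx,ly,t,s) in N.items():
    p,r=corners(lx,ly,12,{"top":t,"scene":s},onz("top",t.mean(0),12)[:2])
    print(k,np.round(p[:2],1),"yaw",np.round(np.degrees(p[2]),1),"z",round(p[3],1),"rms",np.round(np.sqrt((r**2).mean()),2))
ims={n:cv2.imread(f"pics/{n}0.png") for n in P}
R={"round":("g",dict(top=(274,195,28,26),scene=(345,207,30,38)),(289,210)),
"square":("b",dict(top=(350,134,33,33),scene=(217,215,34,40)),(366,154)),
"oblong":("r",dict(top=(428,203,30,36),scene=(205,142,28,38)),(442,222)),
"cass":("y",dict(top=(355,202,22,34),scene=(272,163,32,44)),(364,222))}
for k,(c,rois,uv) in R.items():
    p,f,a=fit(k,c,ims,rois,onz("top",uv,6)[:2])
    print(k,np.round(p[:2],1),"yaw",round(np.degrees(p[2]),1),"z",round(p[3],1),"cost",round(f,1),a)
E
python3 m1.py
```

```text
square [609.8 107. ] yaw 80.6 z 7.6 rms 0.39
round [425.4 279.9] yaw 79.6 z 8.7 rms 0.46
oblong [ 603.8 -309.3] yaw 172.3 z 8.9 rms 0.45
rack [592.4 283.9] yaw 186.9 z 9.0 rms 0.46
round [441.2  90.1] yaw 149.6 z 1.5 cost 174.8 {'top': np.float64(215.0), 'scene': np.float64(329.0)}
square [617.2 -98.5] yaw 141.1 z 2.0 cost 54.5 {'top': np.float64(284.0), 'scene': np.float64(496.0)}
oblong [ 450.2 -311.1] yaw 209.8 z 2.9 cost 70.6 {'top': np.float64(287.0), 'scene': np.float64(238.0)}
cass [ 433.5 -110.5] yaw 193.7 z 2.8 cost 71.7 {'top': np.float64(237.0), 'scene': np.float64(462.0)}
```

```bash
cat >> m1.py <<'E'
    for n in rois:
        x,y,w,h=rois[n];K2=8
        cr=cv2.resize(ims[n][y:y+h,x:x+w],None,fx=K2,fy=K2,interpolation=cv2.INTER_CUBIC)
        m=(cmask(ims[n],c)[y:y+h,x:x+w]>20).astype(np.uint8)
        m=cv2.resize(m*255,None,fx=K2,fy=K2,interpolation=cv2.INTER_NEAREST)
        for b in OBJ[k][0]:
            u=(proj(n,place(b,p))+.5-[x,y])*K2
            cv2.polylines(cr,[cv2.convexHull(u.astype(np.float32)).astype(np.int32)],1,(255,255,255),1)
        cr=np.hstack([cr,cv2.cvtColor(m,8)])
        o=np.zeros((360,540,3),np.uint8);o[:cr.shape[0],:cr.shape[1]]=cr;
        L=globals().setdefault("L",[]);L.append(o)
big=np.vstack([np.hstack(L[i:i+2]) for i in range(0,8,2)]);cv2.imwrite("pics/ov.png",cv2.resize(big,None,fx=.41,fy=.41,interpolation=cv2.INTER_AREA))
E
python3 m1.py >/dev/null
```

```text
Traceback (most recent call last):
  File "m1.py", line 28, in <module>
    o=np.zeros((360,540,3),np.uint8);o[:cr.shape[0],:cr.shape[1]]=cr;
                                     ~^^^^^^^^^^^^^^^^^^^^^^^^^^^
ValueError: could not broadcast input array from shape (320,544,3) into shape (320,540,3)
```

```bash
sed -i 's/(360,540,3)/(360,560,3)/' m1.py; python3 m1.py >/dev/null
```

```text
(no output)
```

View pics/ov.png

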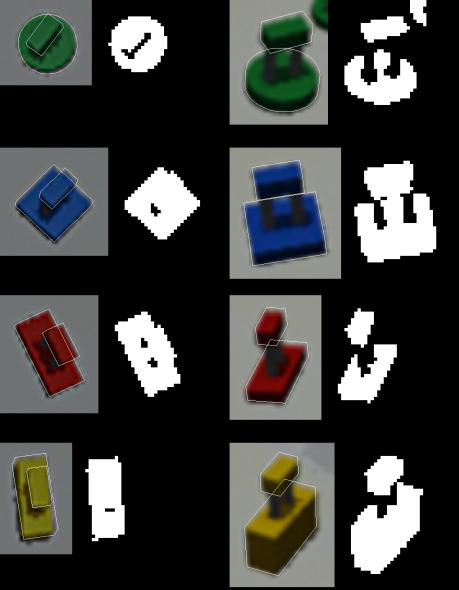

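```bash
sed -i 's/scene=(345,207,30,38)/scene=(345,212,28,33)/' m1.py; sed -i 's/p,f,a=fit(k,c,ims,rois,onz("top",uv,6)\[:2\])/pz,f,_=fit(k,c,ims,rois,onz("top",uv,6)[:2],thr=12,fixz=0);print("  z0",np.round(pz,2),f);p,f,a=fit(k,c,ims,rois,onz("top",uv,6)[:2],thr=12)/' m1.py; python3 m1.py
```

```text
square [609.8 107. ] yaw 80.6 z 7.6 rms 0.39
round [425.4 279.9] yaw 79.6 z 8.7 rms 0.46
oblong [ 603.8 -309.3] yaw 172.3 z 8.9 rms 0.45
rack [592.4 283.9] yaw 186.9 z 9.0 rms 0.46
  z0 [441.35  90.29   2.62  -4.8 ] 81.57461284121491
round [442.1  90.8] yaw 151.5 z 2.9 cost 68.0 {'top': np.float64(237.0), 'scene': np.float64(401.0)}
  z0 [616.96 -98.87   2.48   1.18] 50.04698500576701
square [617.2 -98.2] yaw 142.6 z 1.8 cost 37.3 {'top': np.float64(292.0), 'scene': np.float64(539.0)}
  z0 [ 450.33 -312.46    0.53    1.55] 60.19970165321031
oblong [ 451.  -311.6] yaw 29.7 z 1.8 cost 52.3 {'top': np.float64(299.0), 'scene': np.float64(284.0)}
  z0 [ 432.28 -110.79    3.33   -7.92] 52.15973702422146
cass [ 433.2 -110.1] yaw 10.3 z 2.1 cost 46.4 {'top': np.float64(254.0), 'scene': np.float64(529.0)}
```

View pics/ov.png

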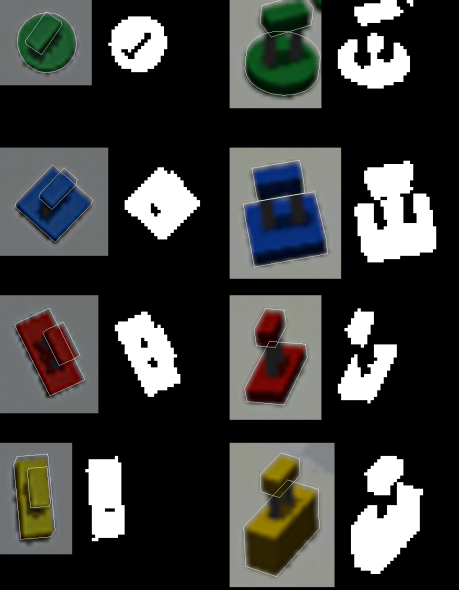

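```bash
python3 -m inch '[[[3,2.6,-1,2,4],[6,5.2,-2,4,4],[9,7.8,-3,6,4],[12,10.4,-4,8,4],[15,13,-5,10,4],[18,15.6,-7,12,4],[21,18.2,-9,12,4],[24,20.8,-11,12,4],[26.5,22.7,-12,12,4],[27.35,23.5,-13,12,4],[27.35,23.5,-13,12,4],[27.35,23.5,-13,12,4]]]'; python3 - <<'E'
from bench import *
import cv2
s=get_state();print(s['ee_pos'],s['eef_rot'][:,1],s['clock'],s['width'])
for n in("scene","top"): cv2.imwrite(f"pics/{n}1.png",get_image(n)[:,:,::-1])
a=cv2.imread("pics/scene1.png")[100:250,130:330];cv2.imwrite("pics/c1.png",cv2.resize(a,None,fx=4,fy=4,interpolation=2))
E
```

```text
clock: 1.1
ee_pos: [450.6, -311.4, 100.5]
eef_rot: [[0.865, 0.502, -0.002], [0.502, -0.865, 0.001], [-0.002, -0.002, -1.0]]
wrist_force: [0.1, -0.7, 0.2]
width: 0.468
[ 450.583284   -311.39684876  100.54383982] [ 0.50153036 -0.8651384  -0.00168754] 1.1 0.4676976739127661
```

View pics/c1.png

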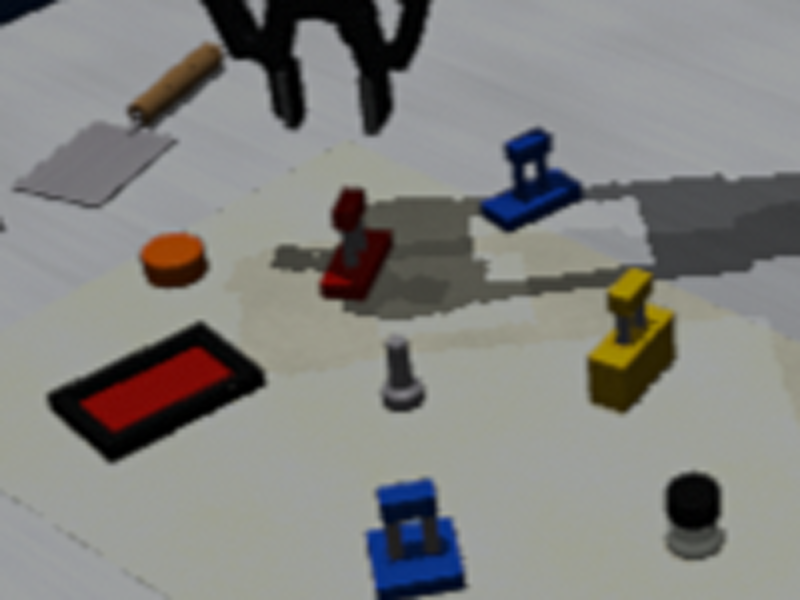

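View pics/top1.png

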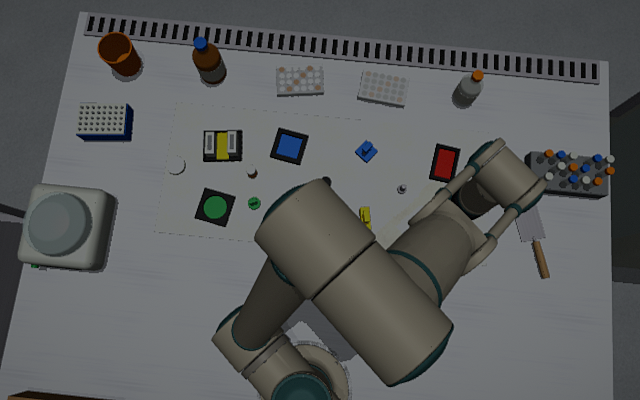

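```bash
python3 - <<'E'
from h import *
for z in (100,105,110):print(z,proj("scene",[450.6,-311.4,z]))
print(proj("scene",[451,-311.6,52]))
E
```

```text
100 [[214.36913012 131.90019236]]
105 [[214.10055546 130.00863833]]
110 [[213.83047545 128.10648217]]
[[216.68996535 149.58096005]]
```

```bash
python3 -m inch '[[[0,0,-2.5,0,4],[0,0,-5,0,4],[0,0,-6.5,0,4],[0,0,-7.5,0,4],[0,0,-7.5,0,4],[0,0,-7.5,0,0],[0,0,-7.5,0,0],[0,0,-7.5,0,0],[0,0,-7.5,0,0],[0,0,-7.5,0,0],[0,0,-7.5,0,0],[0,0,-7.5,0,0]]]'; python3 - <<'E'
from bench import *
import cv2
cv2.imwrite("pics/scene2.png",get_image("scene")[:,:,::-1])
a=cv2.imread("pics/scene2.png")[100:220,160:290];cv2.imwrite("pics/c2.png",cv2.resize(a,None,fx=5,fy=5,interpolation=2))
E
```

```text
clock: 2.2
ee_pos: [451.5, -312.7, 27.4]
eef_rot: [[0.866, 0.5, 0.001], [0.5, -0.866, -0.002], [0.0, 0.002, -1.0]]
wrist_force: [-1.2, 0.3, 6.1]
width: 0.15
```

View pics/c2.png

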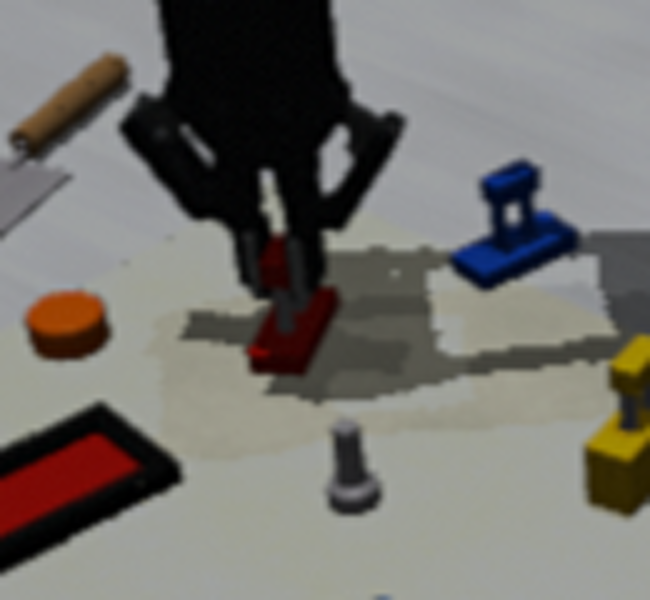

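```bash
python3 -m inch '[[[0,0,0,0,0],[0,0,1.5,0,0],[0,0,3.5,0,0],[0,0,5,-3,0],[2,0,6,-9,0],[5,0,6,-15,0],[8,0.1,6,-21,0],[11,0.2,6,-27,0],[13.5,0.2,6,-33,0],[15,0.2,6,-37.5,0],[15.25,0.2,6,-37.5,0],[15.25,0.2,6,-37.5,0]]]'; python3 - <<'E'
from bench import *
import cv2
s=get_state();print(s['wrist_force'],s['width'])
for n in("scene","top"): cv2.imwrite(f"pics/{n}3.png",get_image(n)[:,:,::-1])
a=cv2.imread("pics/scene3.png")[80:230,110:270];cv2.imwrite("pics/c3.png",cv2.resize(a,None,fx=4,fy=4,interpolation=2))
E
```

```text
clock: 3.25
ee_pos: [603.7, -309.3, 85.5]
eef_rot: [[0.992, -0.128, -0.001], [-0.128, -0.992, 0.001], [-0.001, -0.001, -1.0]]
wrist_force: [-0.7, -0.6, -0.7]
width: 0.148
[-0.65210056 -0.55297065 -0.71257602] 0.1484010559948517
```

View pics/c3.png

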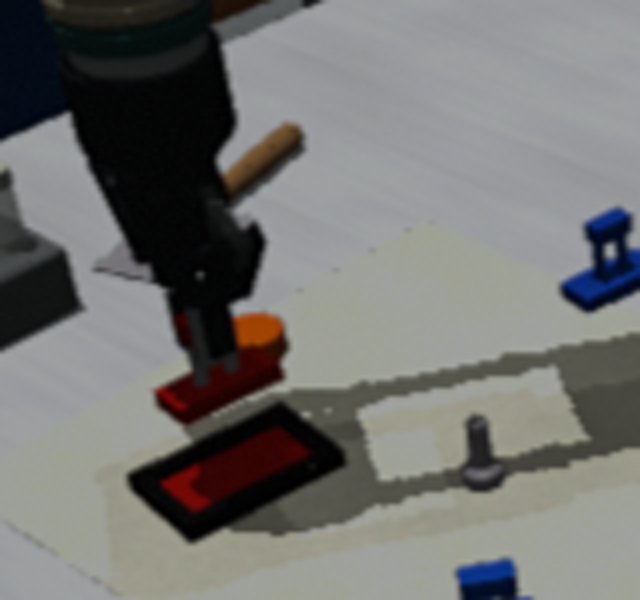

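View pics/top3.png

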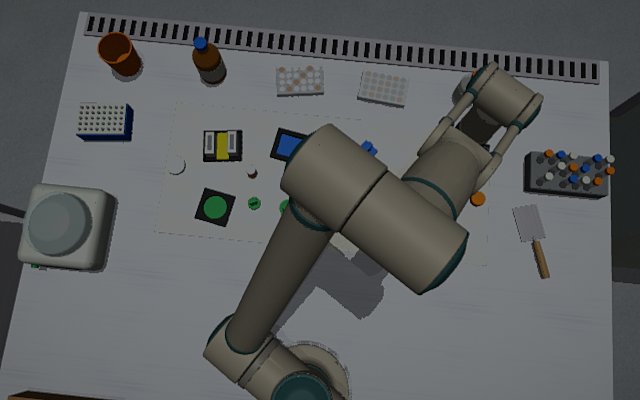

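```bash
python3 - <<'E'
from h import *
p=[603.7,-309.3,np.radians(-7.4),58]
u=proj("scene",place(box(62,28,0,12),p));print(np.round((u+.5-[110,80])*4))
u=proj("scene",place(box(98,64,0,12),[603.8,-309.3,np.radians(-7.7),0]));print(np.round((u+.5-[110,80])*4))
E
```

```text
[[258. 360.]
 [254. 342.]
 [287. 381.]
 [283. 362.]
 [157. 407.]
 [153. 388.]
 [185. 429.]
 [181. 411.]]
[[286. 417.]
 [282. 400.]
 [349. 465.]
 [346. 448.]
 [132. 491.]
 [128. 474.]
 [194. 545.]
 [190. 527.]]
```

```bash
python3 -m inch '[[[0,0,-1.5,0,0],[0,0,-3,0,0],[0,0,-4.2,0,0],[0,0,-4.8,0,0],[0,0,-5.2,0,0],[0,0,-5.4,0,0],[0,0,-5.4,0,0],[0,0,-5.4,0,0]]]'
```

```text
clock: 4.02
ee_pos: [603.8, -310.2, 32.9]
eef_rot: [[0.991, -0.131, 0.001], [-0.131, -0.991, -0.001], [0.001, 0.0, -1.0]]
wrist_force: [-0.5, 0.3, -0.8]
width: 0.151
```

```bash
python3 -m inch '[[[0,0,-0.1,0,0],[0,0,-0.2,0,0],[0,0,-0.2,0,0]]]'
```

```text
clock: 4.27
ee_pos: [604.1, -310.2, 31.5]
eef_rot: [[0.991, -0.131, 0.002], [-0.131, -0.991, -0.001], [0.002, 0.001, -1.0]]
wrist_force: [-0.9, 0.3, 3.6]
width: 0.151
```

```bash
python3 -m inch '[[[0,0,0,0,3.5],[0,0,0,0,3.5],[0,0,0,0,3.5],[0,0,0,0,3.5],[0,0,1.5,0,3.5],[0,0,4,0,3.5],[0,0,7,0,3.5]]]'; python3 - <<'E'
from bench import *
import cv2
cv2.imwrite("pics/scene4.png",get_image("scene")[:,:,::-1])
a=cv2.imread("pics/scene4.png")[80:230,110:270];cv2.imwrite("pics/c4.png",cv2.resize(a,None,fx=4,fy=4,interpolation=2))
E
```

```text
clock: 4.85
ee_pos: [602.1, -309.1, 98.7]
eef_rot: [[0.991, -0.131, -0.004], [-0.131, -0.991, 0.003], [-0.005, -0.002, -1.0]]
wrist_force: [0.3, -0.3, -0.3]
width: 0.412
```

View pics/c4.png

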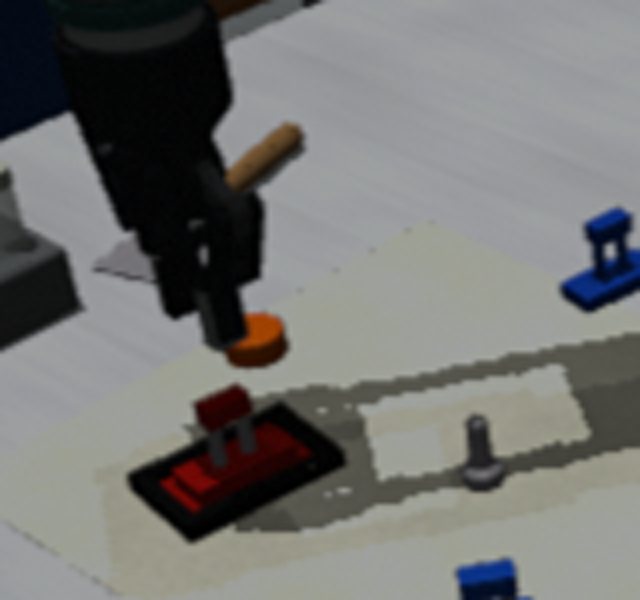

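```bash
python3 -m inch '[[[0,2,0,-5,3.5],[0.2,5,0,-10,3.5],[0.5,8,0,-15,3.5],[0.7,11,0,-20,3.5],[1,14,0,-25,3.5],[1.1,17,0,-30,3.5],[1.3,19.5,0,-30,3.5],[1.3,21.1,0,-30,3.5],[1.3,21.1,0,-30,3.5],[1.3,21.1,0,-30,3.5]]]'; python3 - <<'E'
from bench import *
import cv2
cv2.imwrite("pics/scene5.png",get_image("scene")[:,:,::-1])
a=cv2.imread("pics/scene5.png")[140:280,160:310];cv2.imwrite("pics/c5.png",cv2.resize(a,None,fx=4,fy=4,interpolation=2))
E
```

```text
clock: 5.73
ee_pos: [616.5, -98.8, 100.3]
eef_rot: [[0.794, -0.607, -0.0], [-0.607, -0.794, -0.001], [0.001, 0.001, -1.0]]
wrist_force: [-0.2, -0.9, 0.6]
width: 0.411
```

View pics/c5.png

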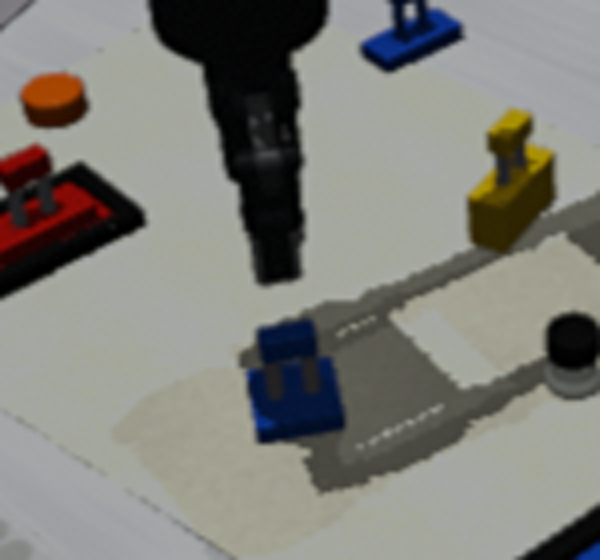

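```bash
python3 -m inch '[[[0,0,-2.5,0,3.5],[0,0,-5,0,3.5],[0,0,-6.5,0,3.5],[0,0,-7.4,0,3.5],[0,0,-7.4,0,3.5],[0,0,-7.4,0,0],[0,0,-7.4,0,0],[0,0,-7.4,0,0],[0,0,-7.4,0,0],[0,0,-7.4,0,0],[0,0,-7.4,0,0],[0,0,-7.4,0,0]]]'; python3 - <<'E'
from bench import *
import cv2
cv2.imwrite("pics/scene6.png",get_image("scene")[:,:,::-1])
a=cv2.imread("pics/scene6.png")[140:280,160:310];cv2.imwrite("pics/c6.png",cv2.resize(a,None,fx=4,fy=4,interpolation=2))
E
```

```text
clock: 6.78
ee_pos: [617.2, -99.3, 27.3]
eef_rot: [[0.793, -0.609, 0.002], [-0.609, -0.793, -0.001], [0.002, -0.0, -1.0]]
wrist_force: [0.7, -0.4, 3.9]
width: 0.15
```

View pics/c6.png

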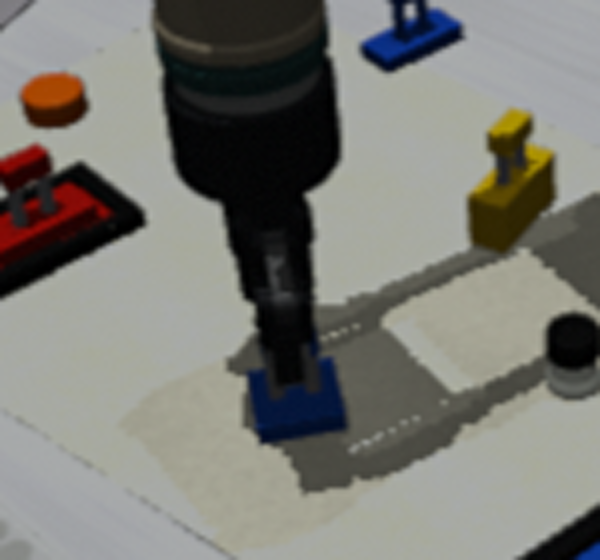

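```bash
python3 -m inch '[[[0,0,1.5,0,0],[0,0,3.5,0,0],[0,1,5,5,0],[0,3.5,6,10,0],[-0.2,7,6,15,0],[-0.3,10.5,6,20,0],[-0.5,14,6,25,0],[-0.6,17,6,28,0],[-0.7,19.5,6,28,0],[-0.75,20.6,6,28,0],[-0.75,20.6,6,28,0],[-0.75,20.6,6,28,0]]]'; python3 - <<'E'
from bench import *
import cv2
cv2.imwrite("pics/scene7.png",get_image("scene")[:,:,::-1])
a=cv2.imread("pics/scene7.png")[180:320,240:390];cv2.imwrite("pics/c7.png",cv2.resize(a,None,fx=4,fy=4,interpolation=2))
from h import *
s=get_state();p=[*s['ee_pos'][:2],np.radians(170.5),s['ee_pos'][2]-27.4]
print(np.round((proj("scene",place(box(44,44,0,12),p))+.5-[240,180])*4).tolist())
print(np.round((proj("scene",place(box(84,84,0,12),[609.8,107,np.radians(80.6),0]))+.5-[240,180])*4).tolist())
E
```

```text
clock: 7.83
ee_pos: [608.6, 106.8, 85.9]
eef_rot: [[0.986, -0.164, -0.001], [-0.164, -0.986, -0.001], [-0.001, 0.001, -1.0]]
wrist_force: [0.5, 0.0, -1.2]
width: 0.147
[[312.0, 392.0], [313.0, 372.0], [243.0, 337.0], [242.0, 317.0], [385.0, 340.0], [386.0, 321.0], [316.0, 288.0], [316.0, 269.0]]
[[183.0, 428.0], [182.0, 410.0], [316.0, 336.0], [316.0, 318.0], [310.0, 536.0], [311.0, 518.0], [444.0, 434.0], [445.0, 416.0]]
```

View pics/c7.png

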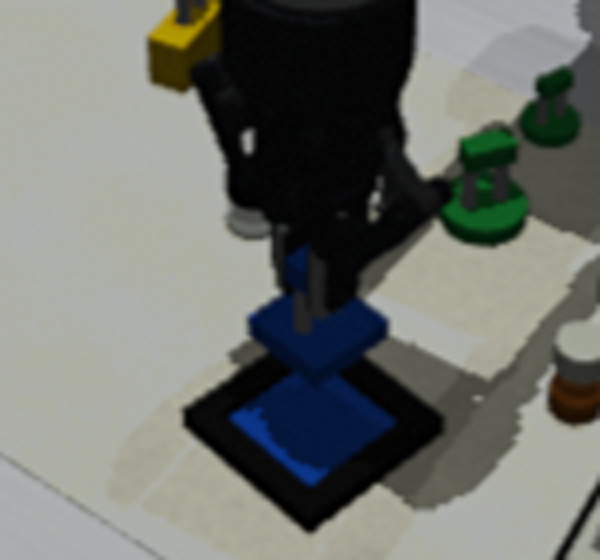

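```bash
python3 -m inch '[[[0,0,-1.5,0,0],[0,0,-3,0,0],[0,0,-4.2,0,0],[0,0,-4.8,0,0],[0,0,-5.2,0,0],[0,0,-5.5,0,0],[0,0,-5.6,0,0],[0,0,-5.6,0,0]]]'
```

```text
clock: 8.55
ee_pos: [609.5, 106.2, 31.3]
eef_rot: [[0.986, -0.166, 0.001], [-0.166, -0.986, -0.001], [0.001, 0.001, -1.0]]
wrist_force: [-0.7, -0.7, 0.7]
width: 0.15
```

```bash
python3 -m inch '[[[0,0,-0.05,0,0],[0,0,-0.05,0,3.5],[0,0,-0.05,0,3.5],[0,0,0,0,3.5],[0,0,0,0,3.5],[0,0,1.5,0,3.5],[0,0,4,0,3.5],[0,0,7,0,3.5],[0,0,8,0,3.5]]]'; python3 - <<'E'
from bench import *
import cv2
cv2.imwrite("pics/scene8.png",get_image("scene")[:,:,::-1])
a=cv2.imread("pics/scene8.png")[180:320,240:390];cv2.imwrite("pics/c8.png",cv2.resize(a,None,fx=4,fy=4,interpolation=2))
E
```

```text
clock: 9.3
ee_pos: [611.4, 107.3, 114.2]
eef_rot: [[0.986, -0.165, 0.007], [-0.165, -0.986, 0.0], [0.006, -0.001, -1.0]]
wrist_force: [1.0, 0.4, 0.2]
width: 0.411
```

View pics/c8.png

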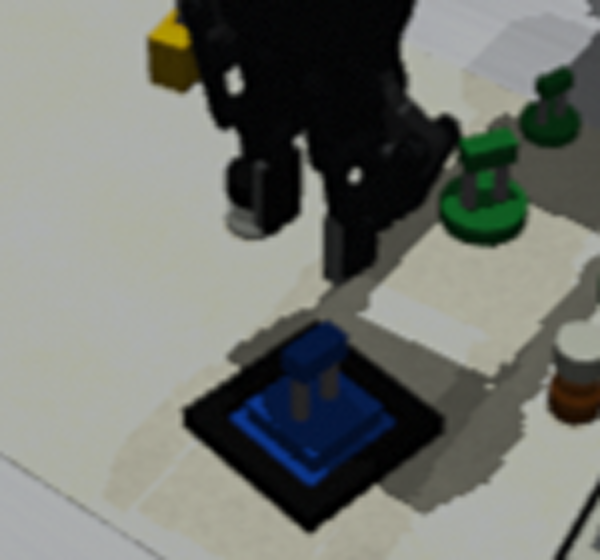

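```bash
python3 -m inch '[[[-2.5,-0.2,0,-5,3.5],[-5.5,-0.5,0,-10,3.5],[-8.5,-0.8,0,-15,3.5],[-11.5,-1.1,0,-20,3.5],[-14.5,-1.4,-1,-20,3.5],[-16.7,-1.65,-1,-20,3.5],[-16.7,-1.65,-1,-20,3.5],[-16.7,-1.65,-1,-20,3.5]]]'; python3 - <<'E'
from bench import *
import cv2
cv2.imwrite("pics/scene9.png",get_image("scene")[:,:,::-1])
a=cv2.imread("pics/scene9.png")[150:290,290:440];cv2.imwrite("pics/c9.png",cv2.resize(a,None,fx=4,fy=4,interpolation=2))
from h import *
print((proj("scene",[[441.8,90.5,52],[441.8,90.5,38]])+.5-[290,150])*4)
E
```

```text
clock: 10.02
ee_pos: [440.3, 90.5, 99.6]
eef_rot: [[0.87, -0.493, -0.002], [-0.493, -0.87, -0.0], [-0.001, 0.001, -1.0]]
wrist_force: [-0.3, -0.1, 0.6]
width: 0.412
[[290.02703131 259.60391972]
 [288.18156355 280.88743459]]
```

View pics/c9.png

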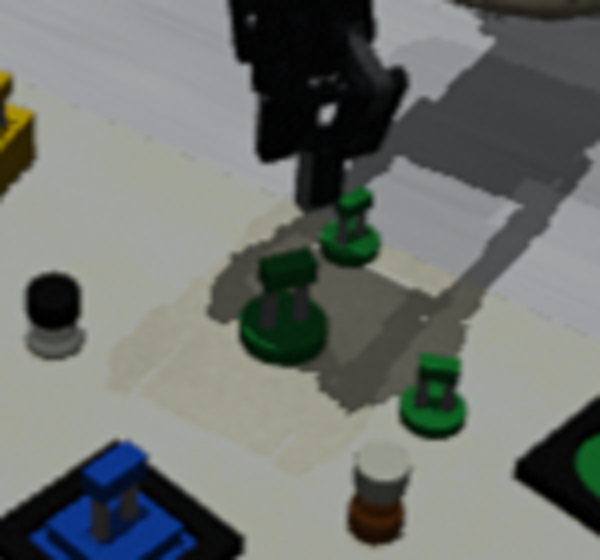

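```bash
python3 -m inch '[[[0.1,0,-2.5,0,3.5],[0.1,0,-5,0,3.5],[0.1,0,-6.5,0,3.5],[0.1,0,-7.3,0,3.5],[0.1,0,-7.3,0,3.5],[0.1,0,-7.3,0,0],[0.1,0,-7.3,0,0],[0.1,0,-7.3,0,0],[0.1,0,-7.3,0,0],[0.1,0,-7.3,0,0],[0.1,0,-7.3,0,0],[0.1,0,-7.3,0,0]]]'; python3 - <<'E'
from bench import *
import cv2
cv2.imwrite("pics/scene10.png",get_image("scene")[:,:,::-1])
a=cv2.imread("pics/scene10.png")[150:290,290:440];cv2.imwrite("pics/c10.png",cv2.resize(a,None,fx=4,fy=4,interpolation=2))
E
```

```text
clock: 11.07
ee_pos: [443.5, 90.6, 27.9]
eef_rot: [[0.87, -0.493, 0.001], [-0.493, -0.87, -0.0], [0.001, -0.001, -1.0]]
wrist_force: [-0.1, -0.1, 2.6]
width: 0.15
```

View pics/c10.png

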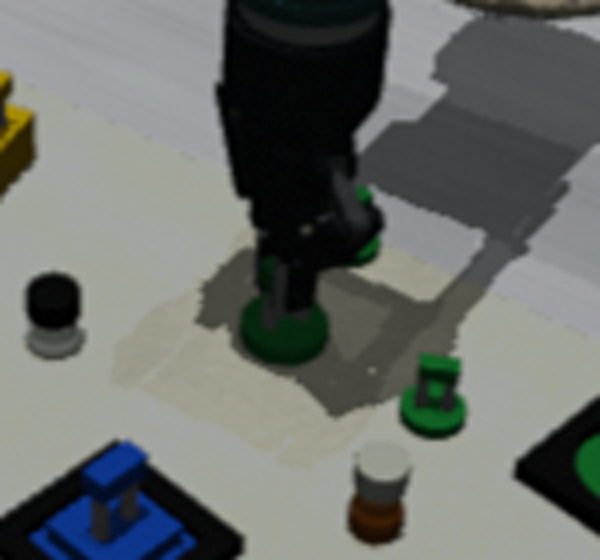

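```bash
python3 -m inch '[[[0,0,2,0,0],[0,0,5,0,0],[0,0.5,8,0,0],[-0.2,3,9,0,0],[-0.5,6,9,0,0],[-0.8,9,9,0,0],[-1.1,12,9,0,0],[-1.4,15,9,0,0],[-1.6,18,8,0,0],[-1.7,18.9,7,0,0],[-1.7,18.9,6,0,0],[-1.7,18.9,6,0,0]]]'; python3 - <<'E'
from bench import *
import cv2
cv2.imwrite("pics/scene11.png",get_image("scene")[:,:,::-1])
a=cv2.imread("pics/scene11.png")[170:310,370:520];cv2.imwrite("pics/c11.png",cv2.resize(a,None,fx=4,fy=4,interpolation=2))
from h import *
s=get_state();p=[*s['ee_pos'][:2],np.radians(150),s['ee_pos'][2]-27.4]
u=(proj("scene",place(cyl(46,0,12),p))+.5-[370,170])*4
print(u.min(0),u.max(0))
print(np.round((proj("scene",place(box(84,84,0,12),[425.4,279.9,np.radians(79.6),0]))+.5-[370,170])*4).tolist())
E
```

```text
clock: 12.12
ee_pos: [423.8, 278.4, 84.9]
eef_rot: [[0.871, -0.491, -0.005], [-0.491, -0.871, -0.003], [-0.003, 0.005, -1.0]]
wrist_force: [-0.3, -0.7, -1.5]
width: 0.153
[286.63186851 257.48460425] [394.94670197 346.92560471]
[[192.0, 398.0], [196.0, 381.0], [297.0, 315.0], [301.0, 297.0], [341.0, 500.0], [346.0, 482.0], [444.0, 407.0], [450.0, 389.0]]
```

View pics/c11.png

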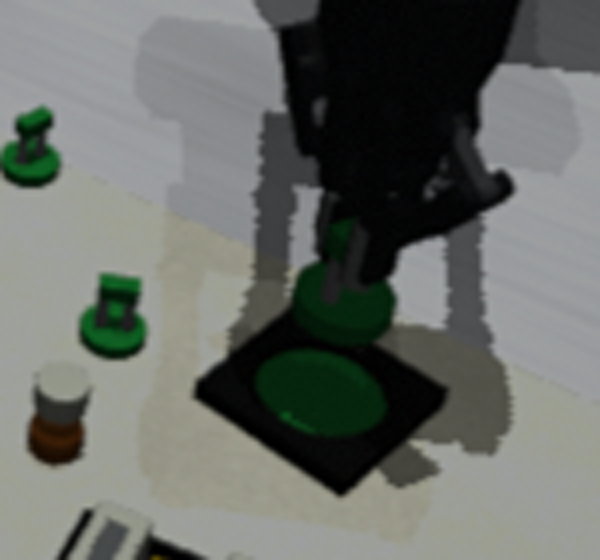

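```bash
python3 -m inch '[[[0,0,-1.5,0,0],[0,0,-3,0,0],[0,0,-4.2,0,0],[0,0,-4.8,0,0],[0,0,-5.2,0,0],[0,0,-5.5,0,0],[0,0,-5.6,0,0],[0,0,-5.6,0,0]]]'
```

```text
clock: 12.83
ee_pos: [426.5, 279.3, 32.0]
eef_rot: [[0.87, -0.493, 0.001], [-0.493, -0.87, 0.0], [0.001, -0.001, -1.0]]
wrist_force: [-0.7, 0.2, -1.5]
width: 0.151
```

```bash
python3 -m inch '[[[0,0,-0.1,0,0],[0,0,-0.1,0,0],[0,0,-0.1,0,0],[0,0,-0.1,0,3.5],[0,0,-0.1,0,3.5],[0,0,0,0,3.5],[0,0,0,0,3.5],[0,0,1.5,0,3.5],[0,0,4,0,3.5],[0,0,7,0,3.5],[0,0,8,0,3.5]]]'; python3 - <<'E'
from bench import *
import cv2
cv2.imwrite("pics/scene12.png",get_image("scene")[:,:,::-1])
a=cv2.imread("pics/scene12.png")[170:310,370:520];cv2.imwrite("pics/c12.png",cv2.resize(a,None,fx=4,fy=4,interpolation=2))
E
```

```text
clock: 13.75
ee_pos: [428.0, 280.7, 114.7]
eef_rot: [[0.87, -0.493, 0.005], [-0.493, -0.87, 0.003], [0.003, -0.005, -1.0]]
wrist_force: [0.8, -0.3, -0.1]
width: 0.414
```

View pics/c12.png

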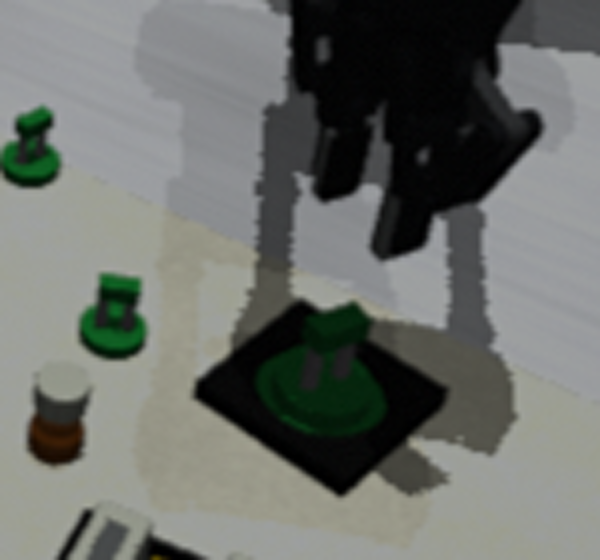

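```bash
python3 -m inch '[[[0,-2.5,0.4,3,3.5],[0,-6,0.4,6,3.5],[0.1,-9.5,0.4,10,3.5],[0.2,-13,0.4,14,3.5],[0.3,-16.5,0.4,18,3.5],[0.4,-20,0.4,22,3.5],[0.5,-23.5,0.4,26,3.5],[0.6,-27,0.4,30,3.5],[0.65,-30.5,0.4,34,3.5],[0.7,-34,0.4,37,3.5],[0.7,-37,0.4,40,3.5],[0.7,-39,0.4,40,3.5]]]'; python3 -m inch '[[[0,0,0,0,3.5],[0,0,0,0,3.5]]]'; python3 - <<'E'
from bench import *
import cv2
cv2.imwrite("pics/scene13.png",get_image("scene")[:,:,::-1])
a=cv2.imread("pics/scene13.png")[100:240,220:370];cv2.imwrite("pics/c13.png",cv2.resize(a,None,fx=4,fy=4,interpolation=2))
from h import *
s=get_state();print(s['ee_pos'])
print((proj("scene",[[432.8,-110.4,68],[*s['ee_pos']]])+.5-[220,100])*4)
E
```

```text
clock: 14.8
ee_pos: [432.5, -113.0, 114.3]
eef_rot: [[0.983, 0.182, -0.001], [0.182, -0.983, -0.0], [-0.001, 0.0, -1.0]]
wrist_force: [0.5, -0.1, -0.4]
width: 0.407
clock: 14.97
ee_pos: [432.3, -110.8, 114.3]
eef_rot: [[0.984, 0.179, -0.002], [0.179, -0.984, 0.001], [-0.001, -0.001, -1.0]]
wrist_force: [0.1, 0.9, -0.2]
width: 0.41
[ 432.16179    -109.89890104  114.37701455]
[[269.67659073 283.44466468]
 [268.52646292 211.35167969]]
```

View pics/c13.png

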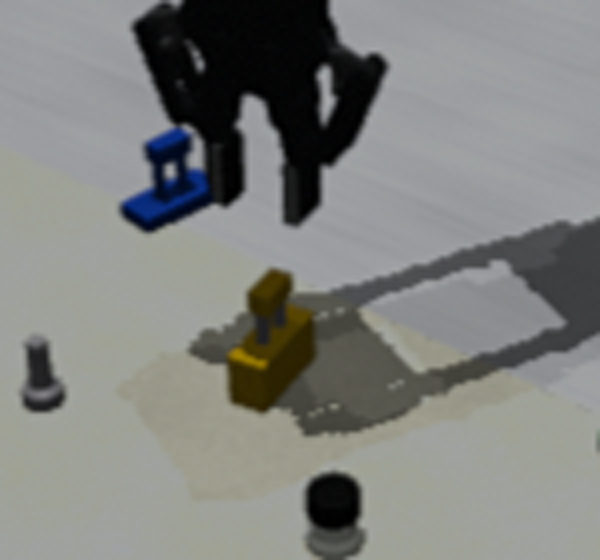

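```bash
python3 -m inch '[[[0,0,-2.5,0,3.5],[0,0,-5,0,3.5],[0,0,-6.5,0,3.5],[0,0,-7.2,0,3.5],[0,0,-7.2,0,3.5],[0,0,-7.2,0,0],[0,0,-7.2,0,0],[0,0,-7.2,0,0],[0,0,-7.2,0,0],[0,0,-7.2,0,0],[0,0,-7.2,0,0],[0,0,-7.2,0,0]]]'; python3 - <<'E'
from bench import *
import cv2
cv2.imwrite("pics/scene14.png",get_image("scene")[:,:,::-1])
a=cv2.imread("pics/scene14.png")[100:240,220:370];cv2.imwrite("pics/c14.png",cv2.resize(a,None,fx=4,fy=4,interpolation=2))
E
```

```text
clock: 16.02
ee_pos: [433.7, -110.6, 44.1]
eef_rot: [[0.983, 0.181, 0.002], [0.181, -0.983, -0.0], [0.002, 0.001, -1.0]]
wrist_force: [0.6, 2.1, 5.9]
width: 0.15
```

View pics/c14.png

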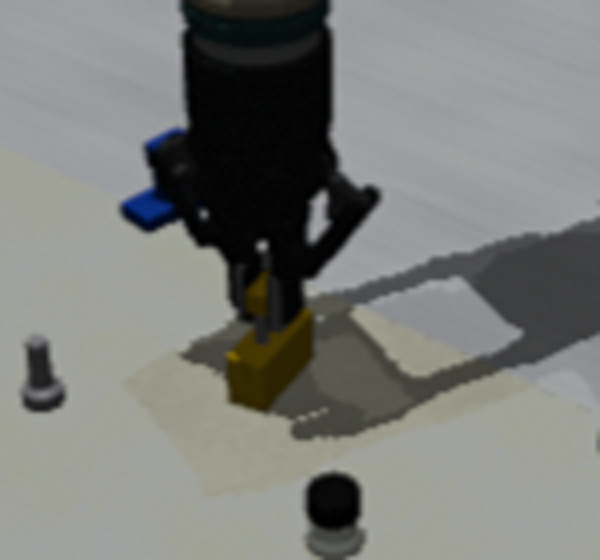

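```bash
cat > m2.py <<'E'
from h import *
T=lambda x0,y0,k,l:np.array([[x0+a/k-.5,y0+b/k-.5] for a,b in l])
tA=lambda *l:T(185,115,5,l);sC=lambda *l:T(340,230,4,l)
W=[(tA((102,84),(146,84),(146,191),(98,191)),sC((222,262),(272,283),(222,378),(165,357))),
(tA((215,82),(257,82),(255,188),(212,188)),sC((355,313),(405,335),(362,438),(305,415)))]
for t,s in W:
    for ob in ({"top":t,"scene":s},):
        p,r=corners(60,24,38,ob,onz("top",t.mean(0),38)[:2]);print(np.round(p[:2],1),np.degrees(p[2])%180,p[3],np.sqrt((r**2).mean()))
    print(onz("top",t.mean(0),38),onz("scene",s.mean(0),38))
st=tA((160,90),(211,90),(219,222),(157,222))
print("strip ends",[np.round(onz("top",u,4),1).tolist() for u in st])
for z in (12,):
  print("rack top",onz("top",tA((95,77),(287,75),(285,230),(92,232)).mean(0),12),onz("scene",sC((208,270),(428,365),(360,520),(128,412)).mean(0),12))
E
python3 m2.py
python3 - <<'E'
import cv2
t=cv2.imread("pics/top0.png")[120:170,195:250];s=cv2.imread("pics/scene0.png")[290:365,365:455]
a=cv2.resize(t,(660,600),interpolation=2);cv2.imwrite("pics/rt.png",cv2.convertScaleAbs(a,alpha=1.6))
a=cv2.resize(s,(720,600),interpolation=2);cv2.imwrite("pics/rs.png",cv2.convertScaleAbs(a,alpha=1.3))
E
```

```text
[601.4 273.2] 6.4098610610490425 53.03825282502765 9.154622650783825
[588.82188137 313.13839705  38.        ] [598.70106631 255.74967783  38.        ]
[584.6 296.1] 8.479230843504183 21.516943989223613 9.163927420028696
[596.15135141 255.23834275  38.        ] [589.76606184 313.08045424  38.        ]
strip ends [[627.5, 306.0, 4.0], [630.3, 278.7, 4.0], [557.6, 264.1, 4.0], [554.2, 297.0, 4.0]]
rack top [591.40849502 283.18124204  12.        ] [595.93293905 286.05753066  12.        ]
```

View pics/rt.png

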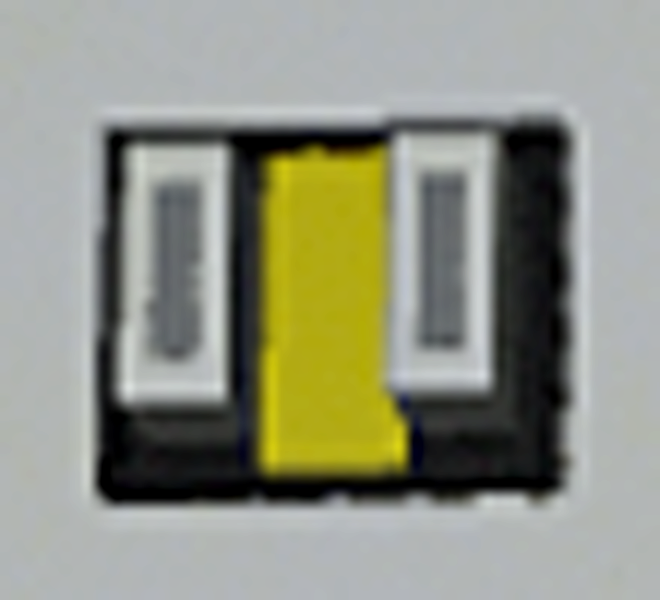

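View pics/rs.png

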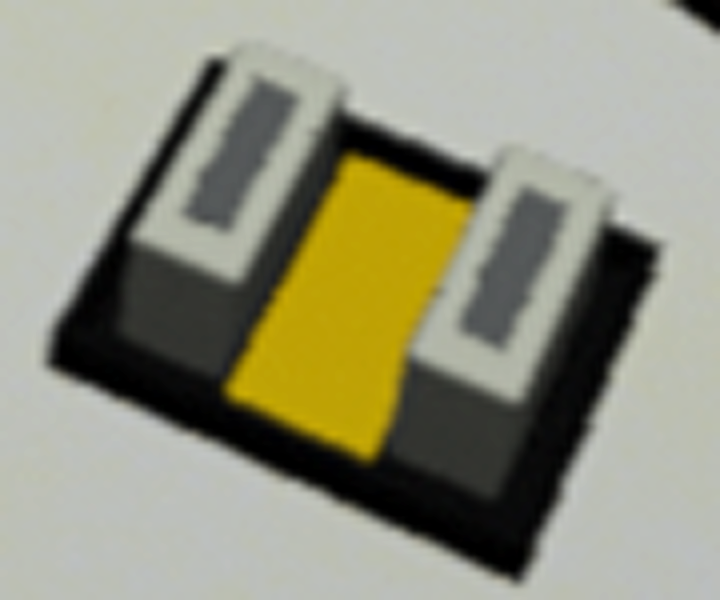

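```bash
python3 -m inch '[[[0,0,2,0,0],[0,0,5,0,0],[0,0.5,8,0,0],[1,2.5,10,0,0],[2.3,5.5,10,0,0],[3.6,8.5,10,0,0],[4.8,11.5,10,-1,0],[6,14.5,10,-2,0],[7.2,17.5,10,-3,0],[8.4,20.5,10,-3,0],[9.6,23.5,10,-3,0],[10.8,26.5,10,-3,0]]]'; python3 -m inch '[[[1.2,3,0,0,0],[2.4,6,0,0,0],[3.6,9,0,0,0],[4.7,11.7,-1,0,0],[5.2,12.95,-3,0,0],[5.2,12.95,-4,0,0],[5.2,12.95,-4,0,0],[5.2,12.95,-4,0,0],[5.2,12.95,-4,0,0]]]'; python3 - <<'E'
from bench import *
import cv2
cv2.imwrite("pics/scene15.png",get_image("scene")[:,:,::-1])
cv2.imwrite("pics/top15.png",get_image("top")[:,:,::-1])
a=cv2.imread("pics/scene15.png")[220:370,350:500];cv2.imwrite("pics/c15.png",cv2.resize(a,None,fx=4,fy=4,interpolation=2))
from h import *
s=get_state();print(s['ee_pos'],s['width'])
p=[*s['ee_pos'][:2],np.arctan2(s['eef_rot'][1,1],s['eef_rot'][0,1])+np.pi/2,s['ee_pos'][2]-43.7];print(np.degrees(p[2]))
f=lambda b,p:np.round((proj("scene",place(b,p))+.5-[350,220])*4).tolist()
print("held",f(box(60,24,0,34),p));print("gap floor",f(box(60,34,4,38)[::1],[593,284,np.radians(7.3),0]))
E
```

```text
clock: 17.07
ee_pos: [540.9, 155.8, 142.8]
eef_rot: [[0.991, 0.13, -0.001], [0.13, -0.991, -0.001], [-0.001, 0.001, -1.0]]
wrist_force: [0.7, -0.3, -1.3]
width: 0.145
clock: 17.82
ee_pos: [592.9, 283.0, 103.8]
eef_rot: [[0.992, 0.129, -0.0], [0.129, -0.992, -0.001], [-0.0, 0.001, -1.0]]
wrist_force: [0.5, -0.3, -0.8]
width: 0.152
[593.4223741  283.1538802  104.54110604] 0.15080793072758197
7.412753559162395
held [[251.0, 286.0], [263.0, 230.0], [307.0, 309.0], [320.0, 252.0], [197.0, 389.0], [207.0, 332.0], [255.0, 414.0], [267.0, 358.0]]
gap floor [[226.0, 370.0], [236.0, 318.0], [301.0, 402.0], [313.0, 350.0], [172.0, 472.0], [181.0, 421.0], [250.0, 508.0], [262.0, 456.0]]
```

View pics/c15.png

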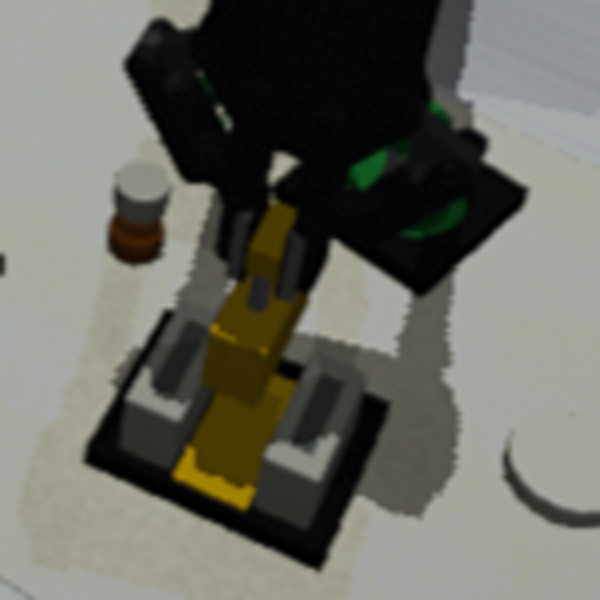

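View pics/top15.png

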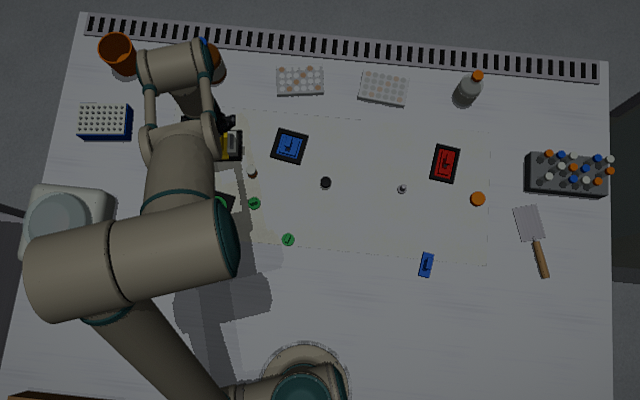

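```bash
python3 - <<'E'
import cv2,numpy as np
from h import *
x,y,w,h=368,262,85,75;k=9
im=cv2.imread("pics/scene15.png")[y:y+h,x:x+w];a=cv2.convertScaleAbs(cv2.resize(im,None,fx=k,fy=k,interpolation=2),alpha=1.7)
f=lambda b,p:((proj("scene",place(b,p))+.5-[x,y])*k).astype(np.int32)
E=[(0,1),(0,2),(0,4),(1,3),(1,5),(2,3),(2,6),(3,7),(4,5),(4,6),(5,7),(6,7)]
for b,p,c in((box(60,24,0,34),[593.2,283.1,np.radians(7.4),60.5],(255,0,255)),(box(60,24,0,34),[593-29*-np.sin(np.radians(7.3))*-1,284-29*np.cos(np.radians(7.3)),np.radians(7.3),4],(0,255,0)),):
    u=f(b,p)
    for i,j in E: cv2.line(a,tuple(map(int,u[i])),tuple(map(int,u[j])),c,1)
th=np.radians(7.3);q=[593-29*np.sin(th),284+29*np.cos(th),th,4];q2=[593+29*np.sin(th),284-29*np.cos(th),th,4]
for qq in(q,q2):
    u=f(box(60,24,0,34),qq)
    for i,j in E: cv2.line(a,tuple(map(int,u[i])),tuple(map(int,u[j])),(255,255,0),1)
cv2.imwrite("pics/c16.png",a)
E
```

```text
(no output)
```

View pics/c16.png

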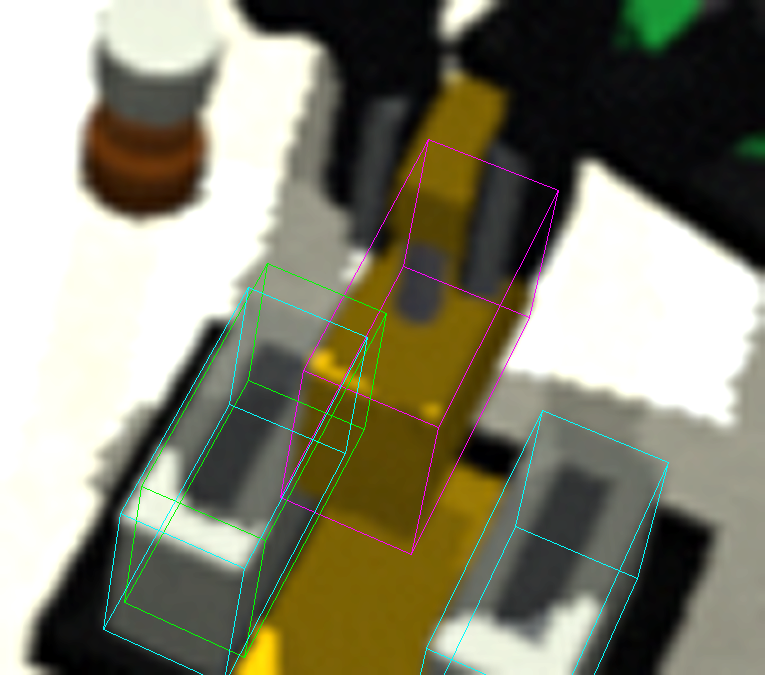

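```bash
python3 -m inch '[[[0,0,-1,0,0],[0,0,-1.8,0,0],[0,0,-2.3,0,0],[0,0,-2.6,0,0],[0,0,-2.6,0,0]]]'; python3 - <<'E'
from bench import *
import cv2
from h import *
cv2.imwrite("pics/scene17.png",get_image("scene")[:,:,::-1])
x,y,w,h=368,262,85,75
a=cv2.imread("pics/scene17.png")[y:y+h,x:x+w];cv2.imwrite("pics/c17.png",cv2.convertScaleAbs(cv2.resize(a,None,fx=9,fy=9,interpolation=2),alpha=1.7))
E
```

```text
clock: 18.33
ee_pos: [592.2, 283.7, 76.0]
eef_rot: [[0.992, 0.13, -0.002], [0.13, -0.992, -0.001], [-0.002, 0.001, -1.0]]
wrist_force: [0.6, 0.3, -0.9]
width: 0.152
```

View pics/c17.png

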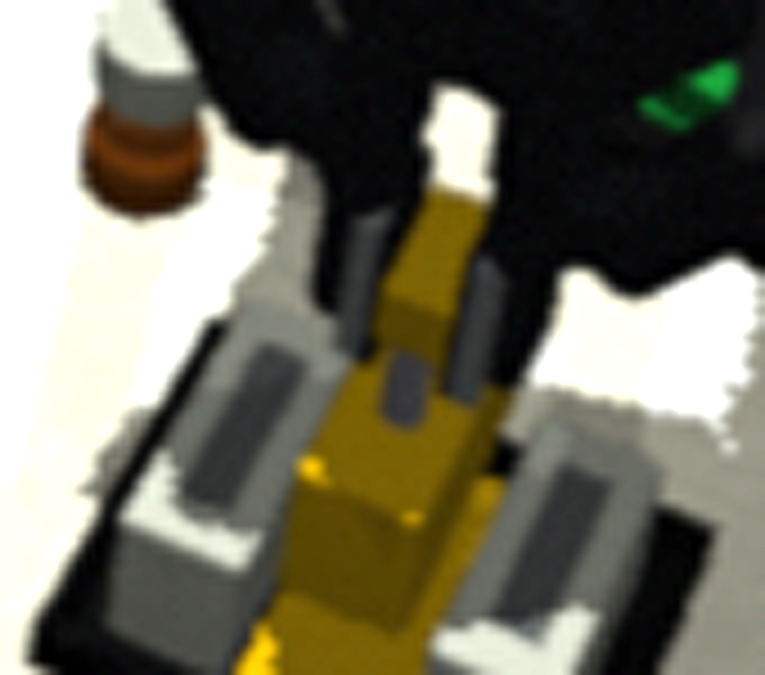

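```bash
python3 -m inch '[[[0,0.03,-0.6,0,0],[0,0.03,-1.2,0,0],[0,0.03,-1.8,0,0],[0,0.03,-2.3,0,0],[0,0.03,-2.6,0,0],[0,0.03,-2.8,0,0],[0,0.03,-2.9,0,0],[0,0.03,-2.9,0,0]]]'
```

```text
clock: 19.05
ee_pos: [593.0, 284.4, 48.4]
eef_rot: [[0.991, 0.13, 0.0], [0.13, -0.991, -0.0], [0.0, 0.0, -1.0]]
wrist_force: [0.4, -0.2, -0.9]
width: 0.15
```

```bash
python3 -m inch '[[[0,0,-0.1,0,0],[0,0,-0.15,0,0],[0,0,-0.15,0,0]]]'
```

```text
clock: 19.3
ee_pos: [593.3, 284.5, 48.2]
eef_rot: [[0.991, 0.13, 0.001], [0.13, -0.991, 0.0], [0.001, -0.0, -1.0]]
wrist_force: [-1.9, -0.7, 4.4]
width: 0.15
```

```bash
python3 -m inch '[[[0,0,0,0,3],[0,0,0,0,3],[0,0,0,0,3],[0,0,0,0,3],[0,0,1.5,0,3],[0,0,4,0,3],[0,0,8,0,3],[-3,-2,11,0,3],[-6,-5,13,0,3],[-9,-8,15,0,3],[-12,-11,17,0,3],[-15,-14,19,0,3]]]';python3 -m inch '[[[-3,-3,1,0,3],[-6,-6,2,0,3],[-9,-9,3,0,3],[-11,-12,4,0,3],[-13,-15,4,0,3],[-14,-18,4,0,3],[-14,-21,4,0,3],[-14,-24,4,0,3],[-14,-27,4,0,3],[-14,-30,4,0,3],[-14,-33,4,0,3],[-14,-36,4,0,3]]]'; python3 - <<'E'
from bench import *
import cv2
for n in("scene","top"): cv2.imwrite(f"pics/{n}18.png",get_image(n)[:,:,::-1])
t=cv2.imread("pics/top18.png");s=cv2.imread("pics/scene18.png")
cv2.imwrite("pics/t18.png",cv2.convertScaleAbs(cv2.resize(t[115:235,180:470],(783,324),interpolation=2),alpha=1.5))
cv2.imwrite("pics/s18.png",cv2.convertScaleAbs(cv2.resize(s[135:365,130:480],None,fx=2.25,fy=2.25,interpolation=2),alpha=1.3))
E
```

```text
clock: 20.3
ee_pos: [458.1, 160.0, 226.4]
eef_rot: [[0.991, 0.131, 0.0], [0.131, -0.991, -0.0], [0.0, 0.0, -1.0]]
wrist_force: [0.5, -0.9, 0.6]
width: 0.353
clock: 21.3
ee_pos: [319.2, -200.6, 265.9]
eef_rot: [[0.992, 0.129, 0.001], [0.129, -0.992, -0.0], [0.001, 0.001, -1.0]]
wrist_force: [0.1, 0.4, 0.4]
width: 0.351
```

View pics/t18.png

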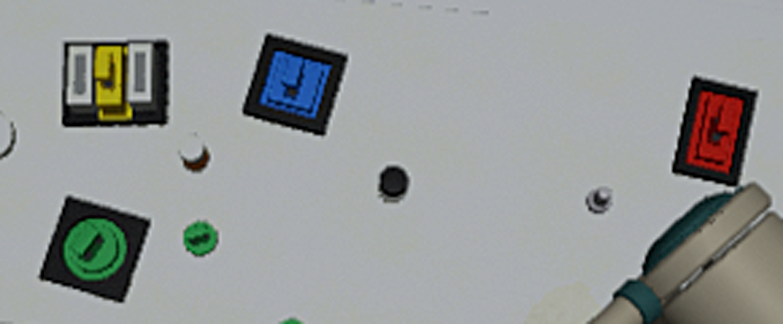

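View pics/s18.png

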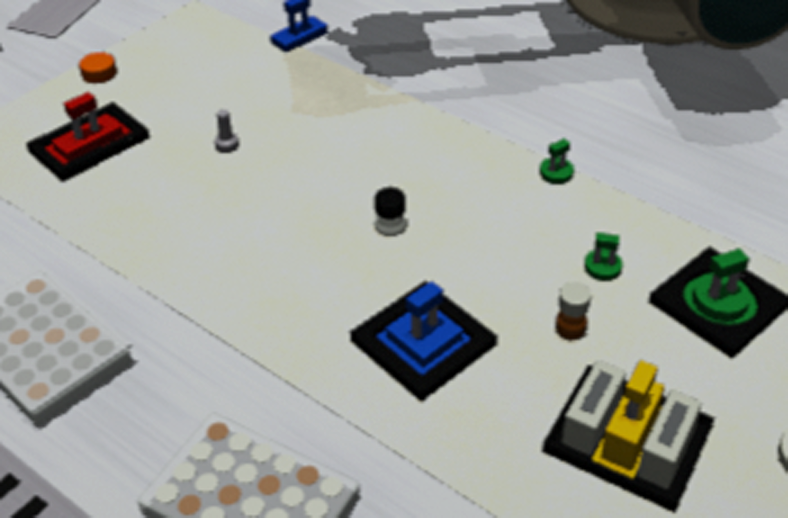

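```bash
python3 - <<'E'
import cv2,numpy as np
o=[]
for n in("scene0","scene18"):
    a=cv2.imread(f"pics/{n}.png")[288:368,365:455];o.append(cv2.convertScaleAbs(cv2.resize(a,None,fx=4.4,fy=4.4,interpolation=2),alpha=1.2))
cv2.imwrite("pics/cmp.png",np.hstack(o))
E
```

```text
(no output)
```

View pics/cmp.png

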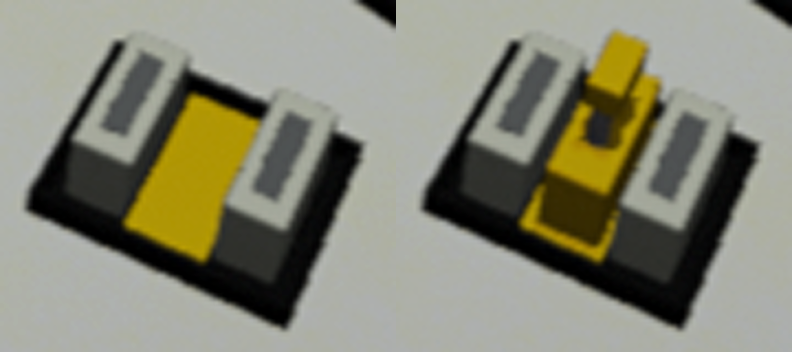

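```bash
cat > m3.py <<'E'
from h import *
ims={n:cv2.imread(f"pics/{n}18.png") for n in P}
# yellow strip / coloured floors confuse masks: fit with head only, scene+top, z fixed
C={"round":("g",(425.4,279.9),4),"square":("b",(609.8,107),4),"oblong":("r",(603.8,-309.3),4),"cass":("y",(593,284),4)}
for k,(c,g,z) in C.items():
    for n in("scene",):
        b=OBJ[k][0][1];print(k,n,"head top centre predicted at nest centre",np.round(proj(n,[[*g,z+(68 if k=="cass" else 52)]]),1).tolist())
E
python3 m3.py; python3 - <<'E'
import cv2,numpy as np
s=cv2.imread("pics/scene18.png");L=[]
for x,y in((145,170),(298,255),(435,240),(395,290)):
    a=cv2.resize(s[y:y+40,x:x+50],None,fx=8,fy=7.5,interpolation=2);L.append(cv2.convertScaleAbs(a,alpha=1.3))
cv2.imwrite("pics/h.png",np.vstack([np.hstack(L[:2]),np.hstack(L[2:])]))
E
```

```text
round scene head top centre predicted at nest centre [[454.5, 248.9]]
square scene head top centre predicted at nest centre [[318.1, 265.7]]
oblong scene head top centre predicted at nest centre [[165.3, 178.6]]
cass scene head top centre predicted at nest centre [[414.3, 302.1]]
```

View pics/h.png

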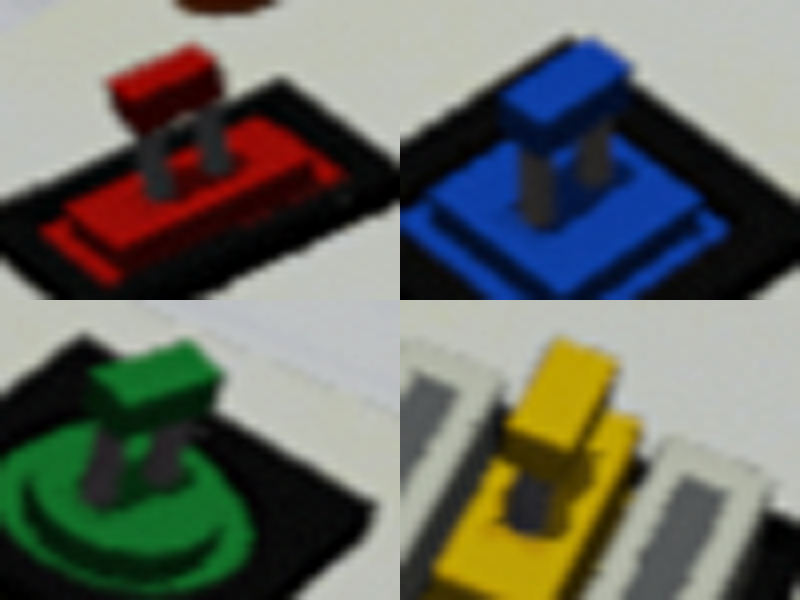

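```bash
python3 -c "
from bench import *
print(job_done())"
```

```text
the job is handed in; nothing more can be done
None
```

All four parts are in place and let go, and the job was handed in at about 21 s. I stood the red, blue and green inserts in their matching recesses, then lowered the yellow cassette into the gap between the white ones. The arm ended clear of everything, and no verdict came back.

**Position:** In the last scene picture, the green, blue and red crosshead tops were about 1 px (roughly 2 mm) from where they should be at their nest centres. The yellow one was about 2 px off, up to 4 mm. The limit is 13 mm.

**Seating:** Every foot looks flat inside its recess. For the red insert and the cassette, the wrist force rose about 5 N as they met the floor. Blue rose only about 2 N. I did not read the force for green on its last 1 mm down, so its seating rests on the commanded height and the picture.

**White cassettes:** Their picture before and after shows no visible change.

**Disagreements:** My two-view height measurements were a few millimetres off the stated sizes: plates 3–4 mm low, parts about 2–3 mm high. I put this down to calibration and edge shading. The first attempt to fit the white cassettes mixed up the two of them. I used their midpoints from each view instead, and these agreed within 2 mm.

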